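# Clear a dried slug from a clay extruder barrel

### The arm

A 6-joint arm with a two-finger parallel gripper is mounted at the origin on the work surface. World frame = base frame: x ahead of the robot, y to its left, z up, the work surface at z = 0. Lengths are in m, angles in rad, forces in N, time in s.
With the tool pointing down it reaches from about 0.225 to 0.875 m from the base axis. Payload 3.4 kg.
Tool frame: the origin (TCP) lies at the very end of the fingers, on their centre line; the grasp point (between the pads) lies 19 mm behind it; z points along the fingers, y is the line along which they close (so a half turn about z gives the same grasp; the last joint's range is limited). The gripper opens to 85 mm and grips with 20 to 120 N. Pads are 22 mm wide; open, the fingers measure 114 mm over their backs; the gripper's body (76 mm by 85 mm) begins 54 mm behind the grasp point. The pads swing forward as they close: fully open they stand 13 mm farther back than shut.
Start: joints at [1.222, 0.276, 1.505, -0, 1.361, -0.121], TCP at [0.13, 0.56, 0.231] pointing down, gripper open.
Joint ranges: [-2.89, 2.89], [-0.75, 2.08], [0.22, 2.7], [-1.18, 4.32], [0.11, 2.71], [-2.7, 2.7]. Speed limits (rad/s): [2.57, 2.57, 3.14, 3.14, 3.14, 3.14].

### API

Orientations are given as a unit quaternion [w, x, y, z].
In Python, from rig import manip, get_image, camera_info gives the robot as it stands. The module is installed in compiled form; this text tells all that it offers.
- The arm moves only by the shell command python3 -m crank 'ROWS' [FORCE]. ROWS is a JSON object of lists of equal length, an entry for each row: "translation": the shift along the tool's x, y, z in mm, a list of three; "roll": the turn about the tool's z in rad; "fingers": the opening, from 0 (shut) to 1 (fully open). A call has 1 to 8 rows; each row shifts and turns the commanded pose from where the row before left it, along the tool's axes as they then stand; what a row does not reach is not made up. A row lasts 1/10 s, in which the tool goes at most 50 mm and 8.59 degrees, less where a joint would pass 70% of its speed; a pose out of reach is approached as far as the arm can. A call is refused whole if a number of a shift passes 50 or a number of a turn 0.15, either way. A call with a gripper value outside its range is refused whole. The fingers move at their own pace and stop on an object; FORCE is the grip in N (left out, the last holds). Time passes only in rows, so rows that do not move let the fingers close. It gives the time, the measured TCP pose, the force, the opening and the grip force at its end, in the units of the state.
- manip.get_state(): the state, without advancing time (a new reading comes with each control period).
- get_image(name): name is "scene" or "top"; returns the picture (480x640x3 uint8, blue, green, red); there is no depth.
- camera_info(name): a dict with "mtx" (3x3 intrinsics, pixels), "rvec" (rotation vector, rad) and "tvec" (3), from world to camera coordinates, as OpenCV has them. Camera axes: x right, y down, z forward; pixel columns grow to the right and rows downward; lengths in m; the calibration is good to about 2 mm. A picture is of the moment at which its call begins. camera_info takes no time and is no camera call.
- manip.sign_off(): hands the job in; it is judged then, once.
The state is a dict: "clock": time; "qpos": joint angles; "qd": joint speeds; "effort": joint torques, N m; "position": TCP position; "ee_rot": TCP orientation; "contact_force": force on the tool from outside, world axes, zero at the start; "moment": the same for the moment, N m; "width": finger opening in m; "gripper_force": force on a finger pad.
Only numpy, scipy, OpenCV 4.12 (cv2) and the standard library are available. Lean on these libraries where they do the work, as an engineer would, in place of code of your own. Each camera call takes 0.05 s, during which the arm holds its last target. There are 200 camera calls.

### The job

A slug of dried clay is stuck in the clay extruder's barrel, which is nipped lightly in the bench vice. Take the wooden pusher from its rest, feel its shaft into the open end of the barrel away from the tub and press the slug right through so that it drops out of the far end into the scrap tub; the barrel is thin, so press gently, never jam the pusher hard against its rim or walls and do not shove the barrel along in the jaws. Then draw the pusher out and lay it back in the notches of its rest as you found it, leaving the other things on the bench where they are.

Things in the scene. Friction and masses are not known exactly. Their poses are not given: they have to be found in the camera images.
- pusher: Turned wooden pusher, 110 g, round about its own y axis: shaft 24 mm across and 150 mm long, then a handle 34 mm across and 88 mm long. Origin on the axis where shaft meets handle (the shoulder); the shaft runs to y = -150 mm (flat end, 1 mm bevel), the handle to y = +88 mm. Grip the handle about y = +20 to +50 mm; the centre of mass is at about y = -20 mm. Starts lying level in its rest
- pusher_tip (a point): Centre of the flat end of the pusher's shaft, at y = -150 mm of the pusher
- rest: Fixed wooden tool rest: a board 60 x 225 x 12 mm with two V notches (45 degree sides, 12 mm long along y) at y = -105 mm (shaft) and y = +78 mm (handle). Origin on the bench; y runs along the notches. The pusher at home has its axis level, 50 mm above the bench, its origin over the rest's origin and its y axis along the rest's y axis
- barrel: Aluminium extruder barrel, a plain tube open at both ends, 120 mm long, 34 mm outside with a 39 mm screw collar at each end, bore 26 mm (1 mm clearance all round the shaft; no lead-in bevel). It lies level, axis 105 mm above the bench. Origin in the middle of the bore, y along the axis towards the free mouth; the tub is below the -y end. It is only nipped in the vice: about 26 N along its axis makes it slip
- mouth (a point): Centre of the bore at the free (+y) end of the barrel, where the pusher goes in; 60 mm from the barrel's origin
- exit (a point): Centre of the bore at the far (-y) end of the barrel, above the scrap tub
- slug: Stuck plug of bone-dry clay inside the bore, 24 mm across, 36 mm long, 34 g, origin at its centre, y along its axis. Wedged: it slides when pressed with about 8 to 15 N (varies) and keeps resisting until it leaves the far end
- vice: Fixed bench vice, 72 mm wide jaws with wooden liners, jaw tops 121 mm above the bench. Origin on the bench below the barrel's middle, y along the barrel (same way), screw along -x to 120 mm with a 90 mm tommy bar across its end, 47 mm above the bench
- tub: Loose round plastic scrap tub, 140 mm across at the rim, 116 mm at the foot, 60 mm high, wall 4 mm, below the far end of the barrel; origin in the middle of its underside
- figure: Unfired clay figure, 290 mm tall, on a banding wheel at the right of the bench; leave alone
- end_cap: Aluminium barrel cap, 50 mm across, 20 mm high, on the bench; leave alone
- die: Brass die ring, 42 mm across, 5 mm thick, on the bench; leave alone
- sponge: Sponge block 90 x 60 x 32 mm on the bench; leave alone
There are look-alikes about, which are no part of the job. Leave any pink look-alike of the pusher alone.

How it is judged:
On the way, in this order (a step that is already met when the one before it is completed fails the run):
1. the pusher has been lifted out of its rest (height (world z) of pusher above 0.08 m), for 0.1 s.
2. the pusher's tip is inside the bore from the free mouth (y of pusher_tip in the frame of barrel between -0.05 and 0.05 m and x of pusher_tip in the frame of barrel between -0.004 and 0.004 m and z of pusher_tip in the frame of barrel between -0.004 and 0.004 m), for 0.1 s.
3. the slug has left the far end of the barrel with the pusher's tip through to that end (y of slug in the frame of barrel below -0.06 m and z of slug in the frame of barrel below -0.03 m and y of pusher_tip in the frame of barrel below -0.035 m), for 0.1 s.
At the end, for the whole second after the job is handed in: The slug lies at rest inside the scrap tub, and the pusher lies at rest, released, in both notches of its rest the same way round as before (origin within 6 mm sideways, 5 mm in height and 20 mm along the rest of its home, axis within 0.06 rad); nothing holds it (horizontal distance between slug and tub below 0.066 m and z of slug in the frame of tub between 0 and 0.045 m and linear speed of slug below 0.03 m/s and x of pusher in the frame of rest between -0.006 and 0.006 m and y of pusher in the frame of rest between -0.02 and 0.02 m and z of pusher in the frame of rest between 0.045 and 0.055 m and y of pusher_tip in the frame of rest below -0.12 m and angle between the y axis of pusher and the y axis of rest, either way round below 0.06 rad and linear speed of pusher below 0.02 m/s); the robot touches nothing.
It fails at once if the pusher is pressed against the barrel's rim or walls with more than 20 N (contact force between pusher and barrel above 20 N).
It fails at once if the barrel is shoved more than 4 mm along in the jaws (distance of mouth from where it was at the start of the episode above 0.004 m).
It fails at once if the scrap tub is knocked more than 20 mm (distance of tub from where it was at the start of the episode above 0.02 m).
It fails at once if the figure, cap, die or sponge is moved more than 20 mm (distance of any of figure, end_cap, die, sponge from where it was at the start of the episode above 0.02 m).
It also fails if it takes over 72 s, if anything falls off the work surface, if the arm or the gripper's body presses on something with over 40 N, if the wrist force passes 120 N, or if a joint passes its speed limit or range.

## Working session

There is one attempt and no reset: what is moved stays moved. The work goes in short steps, Python scripts to look and compute and a shell command to move; the robot and the scene stay as the last step left them, time stands still between calls to the robot, and variables do not carry over. Pictures are saved under pics/ and viewed, at most 10 in all, crops included, and the job is handed in when it is done.

```bash
mkdir -p pics; python3 - <<'E'
from rig import manip,get_image,camera_info
import cv2
for n in("scene","top"):
    cv2.imwrite(f"pics/{n}0.png",get_image(n)); c=camera_info(n); print(n,c)
print(manip.get_state())
E
```

```text
scene {'mtx': array([[451.53041286,   0.        , 317.72140591],
       [  0.        , 451.53041286, 245.53219636],
       [  0.        ,   0.        ,   1.        ]]), 'rvec': array([ 2.15080594,  1.6517974 , -0.4461005 ]), 'tvec': array([-0.10249705, -0.40128088,  1.43641961])}
top {'mtx': array([[549.25764188,   0.        , 311.62611167],
       [  0.        , 549.25764188, 241.32284405],
       [  0.        ,   0.        ,   1.        ]]), 'rvec': array([ 2.1513516 , -2.10356595,  0.20147571]), 'tvec': array([-0.05270749,  0.545051  ,  1.47775211])}
{'clock': 0.1, 'qpos': array([ 1.22198131e+00,  2.76533101e-01,  1.50601712e+00, -5.27676694e-06,
        1.36067931e+00, -1.21009171e-01]), 'qd': array([ 6.73176303e-05, -1.10524621e-04, -3.87966982e-03, -1.06573406e-04,
        4.61341918e-04, -8.83214584e-05]), 'effort': array([ 9.21292740e-04, -4.17699122e+01, -2.46402848e+01, -1.42817780e-04,
        5.95764985e-03, -1.19734401e-05]), 'position': array([0.12970937, 0.55969834, 0.23052121]), 'ee_rot': array([-1.87988010e-04,  1.13656203e-01,  9.93519802e-01, -7.96557752e-04]), 'contact_force': array([ 0.46796191,  0.06076113, -0.42870513]), 'moment': array([ 0.04397685,  0.02094075, -0.0186463 ]), 'gripper_force': 0.0, 'width': 0.08552991359224262}
```

View pics/scene0.png

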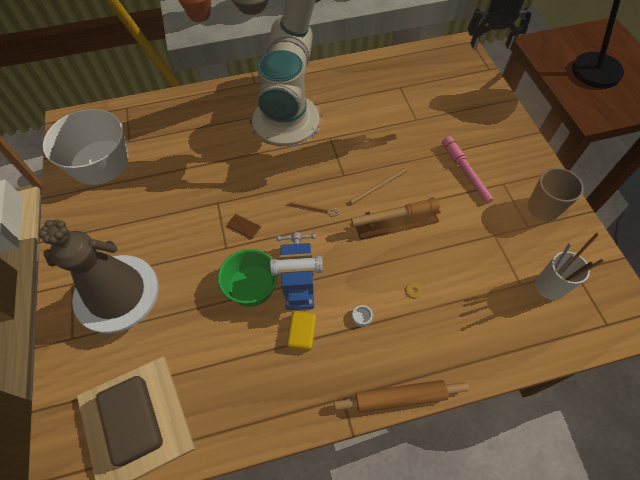

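View pics/top0.png

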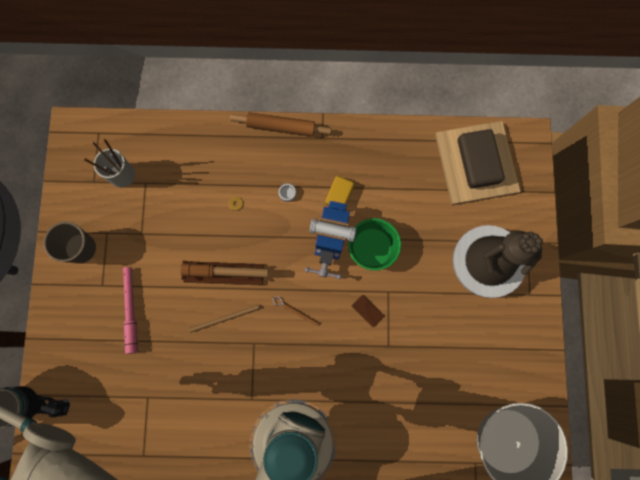

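The top view shows the pusher's handle on the left at about (195,270) and the shaft tip at about (267,272). The barrel runs from its mouth near (312,227) to (355,232), with the tub at (375,245). I'll zoom in on both views.

```bash
python3 - <<'E'
import cv2,numpy as np
t=cv2.imread("pics/top0.png");s=cv2.imread("pics/scene0.png")
a=cv2.resize(t[195:295,170:370],None,fx=4,fy=4,interpolation=cv2.INTER_CUBIC)
cv2.imwrite("pics/ct.png",a)
b=cv2.resize(s[190:320,260:450],None,fx=4,fy=4,interpolation=cv2.INTER_CUBIC)
cv2.imwrite("pics/cs.png",b)
E
```

```text
(no output)
```

View pics/ct.png

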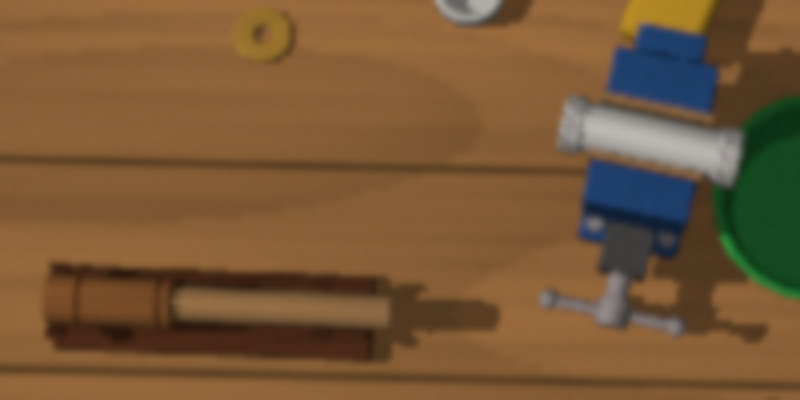

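View pics/cs.png

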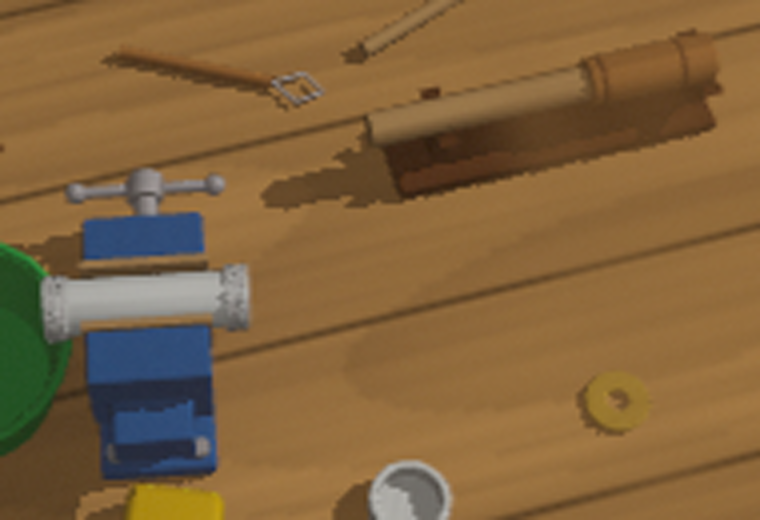

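The top crop gives a clear outline of the barrel, with the mouth collar on the left and the shoulder of the pusher at about (212,271) full-frame. Next I'll fit the axes with masks.

```bash
cat > h.py <<'E'
import cv2,numpy as np
from rig import manip,get_image,camera_info
C={}
for n in("scene","top"):
    c=camera_info(n);R=cv2.Rodrigues(c["rvec"])[0];C[n]=(c["mtx"],R,c["tvec"],-R.T@c["tvec"])
def ray(n,uv):
    K,R,t,o=C[n];d=R.T@np.linalg.inv(K)@np.array([uv[0],uv[1],1.]);return o,d/np.linalg.norm(d)
def plane(n,uv,z):
    o,d=ray(n,uv);return o+d*(z-o[2])/d[2]
def proj(n,p):
    K,R,t,o=C[n];q=K@(R@np.asarray(p)+t);return q[:2]/q[2]
def comp(mask,roi):
    x0,y0,x1,y1=roi;m=np.zeros_like(mask);m[y0:y1,x0:x1]=mask[y0:y1,x0:x1]
    k,l,s,_=cv2.connectedComponentsWithStats(m.astype(np.uint8));i=1+np.argmax(s[1:,4]);return l==i,s[i]
def axis(m,trim=3):
    """mid line v=a*u+b, column range; near-horizontal objects"""
    us=np.where(m.any(0))[0];us=us[trim:len(us)-trim]
    v=[np.where(m[:,u])[0] for u in us];mid=np.array([(a[0]+a[-1])/2 for a in v]);w=np.array([a[-1]-a[0]+1 for a in v])
    p=np.polyfit(us,mid,1);r=mid-np.polyval(p,us);k=abs(r)<1;p=np.polyfit(us[k],mid[k],1)
    return p,us[0]-trim,us[-1]+trim,w,r.std()
def white(img): 
    h=cv2.cvtColor(img,cv2.COLOR_BGR2HSV);return (h[...,1]<60)&(h[...,2]>90)
def wood(img,lo=100,sat=(60,180)):
    h=cv2.cvtColor(img,cv2.COLOR_BGR2HSV);return h
E
python3 - <<'E'
from h import *
T=cv2.imread("pics/top0.png");S=cv2.imread("pics/scene0.png")
B={}
for n,I,roi in(("top",T,(300,210,362,247)),("scene",S,(265,250,330,280))):
    m,s=comp(white(I),roi);p,u0,u1,w,sd=axis(m);print(n,s,p,u0,u1,w,sd)
    for u in(u0,u1+1): print(plane(n,(u,np.polyval(p,u)),.105))
    q=np.array([ray(n,(u,np.polyval(p,u)))[1] for u in(u0,u1)]);B[n]=(np.cross(*q),C[n][3])
N=np.array([B[n][0] for n in B]);d=np.cross(*N);A=N;b=[B[n][0]@B[n][1] for n in B]
x=np.linalg.lstsq(A/np.linalg.norm(A,axis=1)[:,None],np.array(b)/np.linalg.norm(A,axis=1),rcond=None)[0]
d/=np.linalg.norm(d);print("tri dir",d,"pt at y=0",x)
for yy in(-.1,0,-.05): print(x+d*(yy-x[1])/d[1])
print("cams",C["top"][3],C["scene"][3])
h=cv2.cvtColor(T,cv2.COLOR_BGR2HSV)
for u in(190,205,225,245,260): print(u,[tuple(int(k) for k in h[v,u]) for v in range(258,288,2)])
h=cv2.cvtColor(S,cv2.COLOR_BGR2HSV)
for u in(360,380,400,425,): print(u,[tuple(int(k) for k in h[v,u]) for v in range(194,236,3)])
E
```

```text
top [310 219  45  22 532] [  0.22449393 154.58340081] 310 354 [14 14 12 13 11 11 11 12 12 12 11 11 12 12 11 11 12 12 12 11 11 12 12 11
 11 12 12 11 11 11 11 11 11 12 13 13 14 14 14] 0.28942932570672697
[ 0.58285845 -0.03486704  0.105     ]
[ 0.55790557 -0.15645496  0.105     ]
scene [270 256  52  19 607] [-6.98213104e-02  2.84257197e+02] 270 321 [14 15 16 15 14 13 13 10 10 10 10 11 11 11 11 11 11 10 10 10 10 10 10 10
 10 10 10 11 11 11 11 11 11 10 10 10 10 10 10 10 13 13 14 15 15 15] 0.6867253130663359
[ 0.55088243 -0.1539468   0.105     ]
[ 0.57368026 -0.03296241  0.105     ]
tri dir [-0.19631821 -0.98028672 -0.02229598] pt at y=0 [ 0.56388018 -0.11556636  0.11608472]
[ 0.56699759 -0.1         0.11643877]
[0.5870242 0.        0.1187132]
[ 0.5770109  -0.05        0.11757598]
cams [ 0.26706983 -0.03556355  1.55274561] [ 1.04600255 -0.15388871  1.0568965 ]
190 [(15, 156, 149), (14, 155, 132), (11, 171, 67), (12, 170, 72), (13, 170, 105), (13, 170, 114), (13, 172, 114), (13, 171, 112), (13, 175, 93), (11, 171, 67), (10, 172, 71), (11, 176, 74), (14, 161, 95), (15, 152, 139), (15, 155, 1
[... 1156 characters left out ...]
, 169, 62), (12, 157, 60)]
380 [(16, 150, 143), (17, 151, 144), (17, 151, 142), (17, 153, 142), (17, 150, 151), (17, 151, 152), (17, 132, 135), (17, 132, 151), (17, 137, 127), (15, 166, 72), (15, 169, 68), (14, 167, 67), (12, 168, 85), (12, 169, 77)]
400 [(16, 152, 144), (16, 150, 139), (16, 150, 153), (17, 150, 151), (17, 151, 149), (17, 133, 149), (17, 134, 146), (16, 140, 113), (15, 160, 94), (15, 162, 93), (15, 160, 94), (15, 160, 105), (16, 160, 91), (17, 148, 150)]
425 [(16, 151, 144), (17, 150, 151), (16, 159, 130), (15, 162, 132), (16, 165, 139), (15, 162, 126), (15, 162, 101), (15, 167, 93), (14, 158, 92), (15, 161, 92), (15, 162, 88), (16, 152, 153), (17, 150, 151), (17, 150, 151)]
```

```bash
python3 - <<'E'
from h import *
T=cv2.imread("pics/top0.png");S=cv2.imread("pics/scene0.png")
h=cv2.cvtColor(T,cv2.COLOR_BGR2HSV)
for u in(313,322,333,342,351): print(u,[(v,)+tuple(int(k) for k in h[v,u,1:]) for v in range(217,245)])
h=cv2.cvtColor(S,cv2.COLOR_BGR2HSV)
for u in(273,283,297,307,318): print(u,[(v,)+tuple(int(k) for k in h[v,u,1:]) for v in range(252,278)])
E
```

```text
313 [(217, 145, 135), (218, 106, 130), (219, 43, 120), (220, 21, 122), (221, 16, 131), (222, 14, 143), (223, 15, 152), (224, 13, 156), (225, 15, 156), (226, 15, 152), (227, 15, 154), (228, 13, 154), (229, 12, 150), (230, 15, 135), (231, 17, 117), (232, 37, 104), (233, 98, 109), (234, 146, 126), (235, 154, 131), (236, 154, 121), (237, 159, 101), (238, 158, 102), (239, 156, 119), (240, 155, 127), (241, 155, 127), (242, 154, 126), (243, 153, 123), (244, 155, 122)]
322 [(217, 46, 94), (218, 73, 108), (219, 125, 122), (220, 121, 103), (221, 58, 92), (222, 20, 116), (223, 14, 141), (224, 13, 158), (225, 13, 173), (226, 13, 182), (227, 12, 187), (228, 12, 185), (229, 13, 179), (230, 13, 171), (231, 16, 158), (232, 34, 143), (233, 87, 129), (234, 117, 118), (235, 37, 82), (236, 142, 97), (237, 180, 105), (238, 183, 106), (239, 185, 106), (240, 181, 107), (241, 183, 107), (242, 183, 107), (243, 184, 108), (244, 182, 108)]
333 [(217, 183, 107), (218, 177, 108), (219, 132, 104), (220, 28, 90), (221, 108, 120), (222, 130, 112), (223, 86, 89), (224, 26, 100), (225, 14, 128), (226, 14, 148), (227,
[... 2609 characters left out ...]
, (261, 10, 175), (262, 9, 176), (263, 9, 175), (264, 8, 168), (265, 8, 166), (266, 11, 162), (267, 10, 150), (268, 65, 141), (269, 127, 145), (270, 131, 132), (271, 21, 73), (272, 149, 120), (273, 150, 121), (274, 151, 120), (275, 154, 119), (276, 151, 120), (277, 149, 120)]
318 [(252, 147, 149), (253, 149, 147), (254, 149, 147), (255, 149, 147), (256, 45, 137), (257, 12, 152), (258, 12, 124), (259, 7, 155), (260, 10, 152), (261, 10, 156), (262, 9, 164), (263, 9, 162), (264, 13, 155), (265, 11, 141), (266, 15, 132), (267, 15, 134), (268, 21, 111), (269, 20, 102), (270, 22, 93), (271, 20, 88), (272, 73, 84), (273, 148, 136), (274, 147, 139), (275, 150, 138), (276, 148, 140), (277, 150, 126)]
```

```bash
cat >> h.py <<'E'
def edges(img,u,v0,v1,thr=75,ch=1):
    """sub-pixel crossings of saturation outward from centre row range"""
    s=cv2.cvtColor(img,cv2.COLOR_BGR2HSV)[:,u,ch].astype(float);c=(v0+v1)//2;r=[]
    for st in(-1,1):
        v=c
        while s[v]<thr: v+=st
        r.append(v-st+st*(thr-s[v-st])/(s[v]-s[v-st]))
    return r
E
python3 - <<'E'
from h import *
T=cv2.imread("pics/top0.png");S=cv2.imread("pics/scene0.png")
for n,I,R,c in(("top",T,list(range(310,322))+list(range(344,356)),(lambda u:225.6+.219*(u-313))),("scene",S,list(range(269,282))+list(range(308,323)),lambda u:267-.07*(u-273))):
    for u in R:
        k=int(round(c(u)))
        a,b=edges(I,u,k,k);print(n,u,round(b-a,2),round((a+b)/2,2),plane(n,(u,(a+b)/2),.105).round(4)[:2])
E
```

```text
top 310 8.08 227.93 [ 0.5725 -0.0351]
top 311 12.02 226.31 [ 0.577  -0.0377]
top 312 13.77 225.62 [ 0.579  -0.0403]
top 313 14.13 225.56 [ 0.5792 -0.043 ]
top 314 13.67 225.5 [ 0.5795 -0.0457]
top 315 13.29 225.52 [ 0.5795 -0.0484]
top 316 12.93 225.81 [ 0.5787 -0.0511]
top 317 11.94 226.11 [ 0.578  -0.0538]
top 318 11.44 226.22 [ 0.5777 -0.0565]
top 319 11.62 226.42 [ 0.5772 -0.0593]
top 320 11.93 226.47 [ 0.5772 -0.0619]
top 321 12.05 226.61 [ 0.5768 -0.0647]
top 344 12.02 231.57 [ 0.5646 -0.1268]
top 345 12.51 231.98 [ 0.5636 -0.1295]
top 346 12.95 232.53 [ 0.5621 -0.1322]
top 347 13.39 232.98 [ 0.561  -0.1349]
top 348 14.21 233.6 [ 0.5593 -0.1376]
top 349 14.37 233.84 [ 0.5587 -0.1403]
top 350 14.75 233.91 [ 0.5586 -0.143 ]
top 351 15.24 233.97 [ 0.5585 -0.1457]
top 352 15.28 234.03 [ 0.5584 -0.1484]
top 353 14.53 233.8 [ 0.5591 -0.1511]
top 354 12.42 232.72 [ 0.5621 -0.1537]
top 355 8.29 231.22 [ 0.5663 -0.1564]
scene 269 -19.83 265.58 [ 0.5507 -0.1563]
scene 270 10.23 264.7 [ 0.549  -0.1536]
scene 271 15.9 266.48 [ 0.5543 -0.1522]
scene 272 16.98 266.96 [ 0.5561 -0.1502]
scene 
[... 272 characters left out ...]
-0.134 ]
scene 280 10.81 264.58 [ 0.5549 -0.1307]
scene 281 10.64 264.44 [ 0.5552 -0.1283]
scene 308 10.76 262.79 [ 0.5676 -0.0656]
scene 309 10.81 262.73 [ 0.5681 -0.0633]
scene 310 10.77 262.74 [ 0.5687 -0.061 ]
scene 311 10.9 262.42 [ 0.5685 -0.0585]
scene 312 10.84 262.6 [ 0.5696 -0.0564]
scene 313 14.07 264.35 [ 0.5747 -0.0552]
scene 314 14.07 264.39 [ 0.5754 -0.053 ]
scene 315 14.08 264.15 [ 0.5754 -0.0505]
scene 316 15.53 263.48 [ 0.5743 -0.0478]
scene 317 16.63 263.9 [ 0.576  -0.0458]
scene 318 16.32 263.87 [ 0.5766 -0.0435]
scene 319 15.96 263.66 [ 0.5767 -0.0411]
scene 320 16.06 263.57 [ 0.577  -0.0388]
scene 321 15.77 263.73 [ 0.5781 -0.0366]
scene 322 -0.6 263.3 [ 0.5776 -0.034 ]
```

```bash
python3 - <<'E'
from h import *
T=cv2.imread("pics/top0.png");S=cv2.imread("pics/scene0.png")
U=list(range(218,262,3));P=[]
for u in U:
    k=int(round(270.65+.047*(u-225)));a,b=edges(T,u,k,k,155);P.append(((a+b)/2,b-a))
P=np.array(P);p=np.polyfit(U,P[:,0],1);print(p,P[:,1].round(1),(P[:,0]-np.polyval(p,U)).round(2))
h=cv2.cvtColor(T,cv2.COLOR_BGR2HSV)
row=lambda us:[(u,)+tuple(int(x) for x in h[int(round(np.polyval(p,u))),u,1:]) for u in us]
print(row(range(178,190)));print(row(range(205,218)));print(row(range(262,274)))
for u in(181,182,183,211,212,213,214,267,268): print(u,plane("top",(u,np.polyval(p,u)),.05).round(4))
h=cv2.cvtColor(S,cv2.COLOR_BGR2HSV)
# scene: shaft sat ~133 vs bench 151 / rest 165
for u in(357,362,375,390,403): print(u,[(v,)+tuple(int(x) for x in h[v,u,1:]) for v in range(200,232)])
E
```

```text
[4.21210536e-02 2.61367913e+02] [9.7 9.4 9.5 9.5 9.5 9.3 9.3 9.4 9.5 9.4 9.3 9.1 9.6 9.3 9.4] [ 0.12 -0.11  0.07  0.15 -0.1  -0.02 -0.12  0.01 -0.09  0.04 -0.09  0.08
 -0.05  0.03  0.1 ]
[(178, 154, 147), (179, 155, 145), (180, 163, 138), (181, 169, 127), (182, 171, 122), (183, 173, 122), (184, 171, 121), (185, 171, 122), (186, 171, 122), (187, 172, 117), (188, 171, 100), (189, 173, 99)]
[(205, 172, 117), (206, 171, 116), (207, 171, 112), (208, 172, 101), (209, 176, 94), (210, 171, 106), (211, 169, 101), (212, 153, 90), (213, 140, 113), (214, 133, 130), (215, 136, 143), (216, 134, 148), (217, 135, 147)]
[(262, 136, 141), (263, 136, 141), (264, 136, 141), (265, 135, 140), (266, 135, 132), (267, 138, 105), (268, 149, 84), (269, 152, 82), (270, 155, 82), (271, 154, 83), (272, 155, 82), (273, 157, 83)]
181 [0.4604 0.3173 0.05  ]
182 [0.4604 0.3145 0.05  ]
183 [0.4603 0.3118 0.05  ]
211 [0.4588 0.2346 0.05  ]
212 [0.4587 0.2319 0.05  ]
213 [0.4587 0.2291 0.05  ]
214 [0.4586 0.2264 0.05  ]
267 [0.4558 0.0804 0.05  ]
268 [0.4557 0.0777 0.05  ]
357 [(200, 134, 116), (201, 152, 134), (202, 15
[... 1948 characters left out ...]
, (222, 169, 89), (223, 160, 89), (224, 159, 88), (225, 155, 89), (226, 169, 86), (227, 157, 86), (228, 159, 98), (229, 162, 96), (230, 164, 95), (231, 166, 92)]
403 [(200, 147, 154), (201, 148, 152), (202, 148, 153), (203, 149, 152), (204, 149, 154), (205, 149, 152), (206, 151, 130), (207, 136, 135), (208, 132, 145), (209, 133, 152), (210, 132, 147), (211, 134, 148), (212, 132, 141), (213, 134, 133), (214, 138, 118), (215, 146, 103), (216, 161, 90), (217, 160, 91), (218, 160, 91), (219, 157, 91), (220, 158, 92), (221, 158, 92), (222, 155, 92), (223, 156, 93), (224, 159, 93), (225, 158, 103), (226, 163, 103), (227, 160, 105), (228, 163, 102), (229, 159, 93), (230, 151, 105), (231, 147, 149)]
```

```bash
python3 -m crank '{"translation":[[0,0,0],[0,0,0],[0,0,0],[0,0,0],[0,0,0],[0,0,0],[0,0,0],[0,0,0]],"roll":[0.15,0.15,0.15,0.15,0.15,0.15,0.15,0.15],"fingers":[1,1,1,1,1,1,1,1]}' && python3 -m crank '{"translation":[[0,0,0],[0,0,0],[0,0,0]],"roll":[0.15,0.013,0],"fingers":[1,1,1]}'
cat >> h.py <<'E'
from scipy.spatial.transform import Rotation as Ro
def pose():
    s=manip.get_state();q=s["ee_rot"];return s,Ro.from_quat([q[1],q[2],q[3],q[0]])
def go(t,yaw_axis=None):
    s,R=pose();d=R.inv().apply(np.array(t)-s["position"])*1000
    print("tcp",s["position"].round(4),"toolx",R.as_matrix()[:,0].round(4),"tooly",R.as_matrix()[:,1].round(4),"shift mm",d.round(1),"F",s["contact_force"].round(1),"w",round(s["width"],4),"t",s["clock"])
E
python3 -c "
from h import *
go([.4587,.265,.231])"
```

```text
clock: 0.9
position: [0.1297, 0.5598, 0.2308]
ee_rot: [0.0, 0.657, 0.754, -0.001]
contact_force: [0.0, -0.4, -0.0]
width: 0.0852
gripper_force: 0.0
clock: 1.2
position: [0.1298, 0.56, 0.231]
ee_rot: [0.0, 0.713, 0.701, -0.0]
contact_force: [-1.2, -0.2, -0.3]
width: 0.0852
gripper_force: 0.0
tcp [0.1298 0.56   0.231 ] toolx [ 1.730e-02  9.999e-01 -6.000e-04] tooly [ 9.999e-01 -1.730e-02 -2.000e-04] shift mm [-2.892e+02  3.340e+02  1.000e-01] F [-1.2 -0.2 -0.3] w 0.0852 t 1.2
```

```bash
python3 -m crank '{"translation":[[-29,33,0],[-29,33,0],[-29,33,0],[-29,33,0],[-29,33,0],[-29,33,0],[-29,33,0],[-29,33,0]],"roll":[0,0,0,0,0,0,0,0],"fingers":[1,1,1,1,1,1,1,1]}' >/dev/null && python3 -m crank '{"translation":[[-29,35,0],[-28,35,0],[0,0,0],[0,0,0],[0,0,0]],"roll":[0,0,0,0,0],"fingers":[1,1,1,1,1]}'
python3 - <<'E'
from h import *
go([.4587,.265,.028])
T=get_image("top");cv2.imwrite("pics/top1.png",T)
E
```

```text
clock: 2.5
position: [0.4571, 0.265, 0.2311]
ee_rot: [-0.001, 0.714, 0.701, -0.0]
contact_force: [-0.6, 0.1, 0.4]
width: 0.0852
gripper_force: 0.0
tcp [0.4571 0.265  0.2311] toolx [1.850e-02 9.998e-01 3.000e-04] tooly [ 0.9998 -0.0185 -0.0012] shift mm [-1.000e-01  1.900e+00  2.031e+02] F [-0.6  0.1  0.4] w 0.0852 t 2.5
```

```bash
python3 -m crank '{"translation":[[0,1.3,40],[0,0,40],[0,0,40],[0,0,35],[0,0,25],[0,0,13],[0,0,10],[0,0,0]],"roll":[0,0,0,0,0,0,0,0],"fingers":[1,1,1,1,1,1,1,1]}' && python3 - <<'E'
from h import *
go([.4587,.265,.028])
for n,u,a,b in(("scene",362,215.5,224.6),("scene",375,212.5,222),("scene",390,209.5,218.5)):print(plane(n,(u,(a+b)/2),.05))
I=get_image("scene");cv2.imwrite("pics/s1.png",cv2.resize(I[130:260,330:480],None,fx=4,fy=4))
E
```

```text
clock: 3.35
position: [0.4579, 0.2651, 0.0274]
ee_rot: [-0.001, 0.713, 0.701, -0.001]
contact_force: [0.4, 0.3, 0.4]
width: 0.0853
gripper_force: 0.0
tcp [0.4579 0.2651 0.0274] toolx [ 1.810e-02  9.998e-01 -7.000e-04] tooly [ 0.9998 -0.0181 -0.0021] shift mm [-0.1  0.8 -0.6] F [0.4 0.3 0.4] w 0.0853 t 3.35
[0.45477011 0.10763246 0.05      ]
[0.45544189 0.14334046 0.05      ]
[0.45616471 0.18483827 0.05      ]
```

View pics/s1.png

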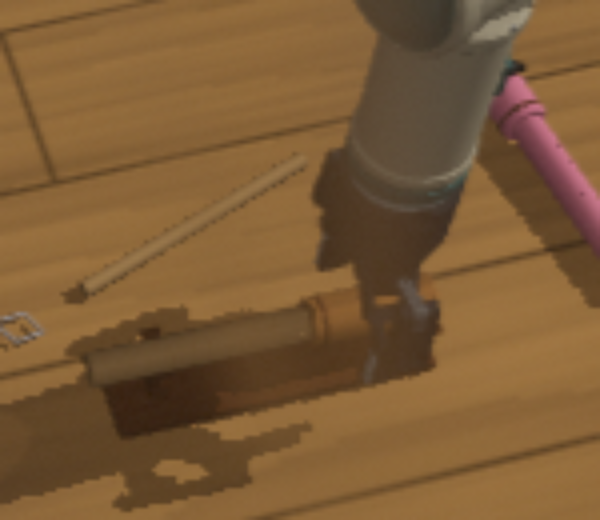

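The fingers straddle the handle just behind the shoulder (crop 370–420, 330), so I'll close.

```bash
python3 -m crank '{"translation":[[0,0,0],[0,0,0],[0,0,0],[0,0,0],[0,0,0],[0,0,0],[0,0,0],[0,0,0]],"roll":[0,0,0,0,0,0,0,0],"fingers":[0.3,0.3,0.3,0.3,0.3,0.3,0.3,0.3]}' 60; python3 -m crank '{"translation":[[0,0,0],[0,0,0],[0,0,0],[0,0,0]],"roll":[0,0,0,0],"fingers":[0.2,0.2,0.2,0.2]}' 60;python3 -c "
from h import *
go([.4587,.265,.028])"
```

```text
clock: 4.2
position: [0.458, 0.2646, 0.0292]
ee_rot: [-0.001, 0.714, 0.7, -0.001]
contact_force: [-2.9, 1.1, 5.9]
width: 0.0331
gripper_force: 58.8
clock: 4.6
position: [0.458, 0.2646, 0.0292]
ee_rot: [-0.001, 0.714, 0.7, -0.001]
contact_force: [-4.6, 1.0, 7.2]
width: 0.0326
gripper_force: 58.8
tcp [0.458  0.2646 0.0292] toolx [2.050e-02 9.998e-01 4.000e-04] tooly [ 0.9998 -0.0205 -0.002 ] shift mm [0.4 0.7 1.2] F [-4.6  1.   7.2] w 0.0326 t 4.6
```

```bash
python3 -m crank '{"translation":[[0,0,-5],[0,0,-10],[0,0,-15],[0,0,-15],[0,0,-10],[0,0,0],[0,0,0],[0,0,0]],"roll":[0,0,0,0,0,0,0,0],"fingers":[0.2,0.2,0.2,0.2,0.2,0.2,0.2,0.2]}'; python3 - <<'E'
from h import *
go([.4587,.265,.0842])
for n in("top","scene"): cv2.imwrite(f"pics/{n}2.png",get_image(n))
E
```

```text
clock: 5.4
position: [0.4588, 0.2643, 0.0827]
ee_rot: [-0.0, 0.714, 0.7, -0.001]
contact_force: [-0.6, -0.2, -1.4]
width: 0.0325
gripper_force: 59.5
tcp [0.4588 0.2643 0.0827] toolx [ 2.010e-02  9.998e-01 -5.000e-04] tooly [ 0.9998 -0.0201 -0.0012] shift mm [ 0.7 -0.1 -1.5] F [-0.6 -0.2 -1.4] w 0.0325 t 5.4
```

```bash
python3 -m crank '{"translation":[[0,0,-1.5],[0,0,0],[0,0,0],[0,0,0]],"roll":[0.1,0.074,0,0],"fingers":[0.2,0.2,0.2,0.2]}'; python3 - <<'E'
from h import *
go([.6222,.1837,.0842])
E
```

```text
clock: 5.9
position: [0.4591, 0.2645, 0.0844]
ee_rot: [-0.0, 0.772, 0.636, -0.0]
contact_force: [-0.6, -0.3, -2.2]
width: 0.0327
gripper_force: 59.5
tcp [0.4591 0.2645 0.0844] toolx [ 1.912e-01  9.816e-01 -4.000e-04] tooly [ 9.816e-01 -1.912e-01 -6.000e-04] shift mm [-4.810e+01  1.755e+02  1.000e-01] F [-0.6 -0.3 -2.2] w 0.0327 t 5.9
```

```bash
python3 -m crank '{"translation":[[-8,30,0],[-8,30,0],[-8,30,0],[-8,30,0],[-8,30,0],[-8,25,0],[0,0,0],[0,0,0]],"roll":[0,0,0,0,0,0,0,0],"fingers":[0.2,0.2,0.2,0.2,0.2,0.2,0.2,0.2]}'; python3 - <<'E'
from h import *
go([.6222,.1837,.0842])
for n,(x0,y0,x1,y1) in(("top",(235,190,365,270)),("scene",(265,215,395,295))):
    I=get_image(n);cv2.imwrite(f"pics/{n}3.png",I);cv2.imwrite(f"pics/{n}3c.png",cv2.resize(I[y0:y1,x0:x1],None,fx=6,fy=6,interpolation=cv2.INTER_CUBIC))
E
```

```text
clock: 6.7
position: [0.6216, 0.1833, 0.0841]
ee_rot: [-0.001, 0.772, 0.635, -0.001]
contact_force: [-0.6, 0.5, -1.3]
width: 0.0325
gripper_force: 59.7
tcp [0.6216 0.1833 0.0841] toolx [ 1.930e-01  9.812e-01 -2.000e-04] tooly [ 0.9812 -0.193  -0.0017] shift mm [ 0.5  0.6 -0.1] F [-0.6  0.5 -1.3] w 0.0325 t 6.7
```

View pics/top3c.png

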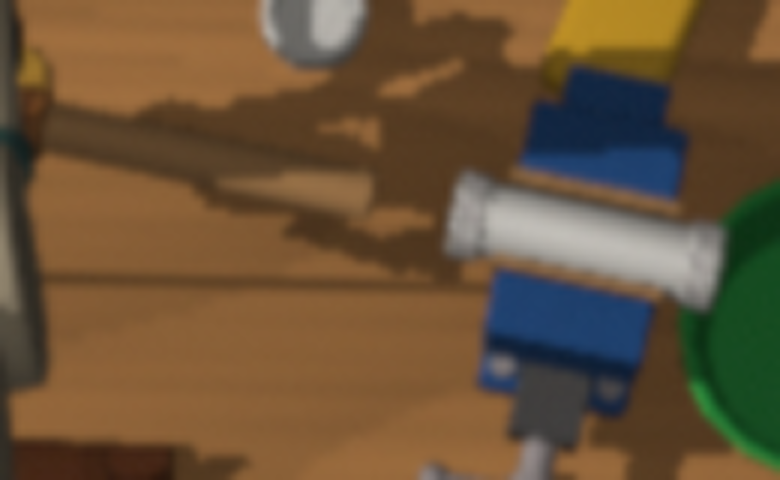

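View pics/scene3c.png

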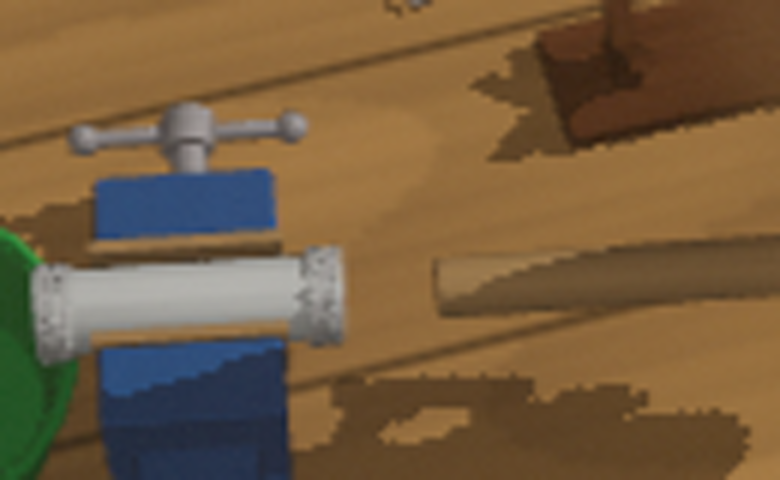

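Both views show the shaft on line with the barrel: tip at (297,222) in top and (338,263) in scene, about 35 mm short of the mouth. I'll measure the lateral offsets to sub-pixel.

```bash
cat >> h.py <<'E'
def mids(img,us,f,half=12,bw=2):
    """edge midpoints of shaft: smoothed saturation, half-level crossings"""
    s=cv2.GaussianBlur(cv2.cvtColor(img,cv2.COLOR_BGR2HSV)[...,1].astype(np.float32),(0,0),.8);out=[]
    for u in us:
        c=f(u);vs=np.arange(c-half,c+half,.1)
        q=np.mean([cv2.remap(s,np.full((1,len(vs)),u+k,np.float32),(vs+(f(u+k)-c)).astype(np.float32)[None],1)[0] for k in range(-bw,bw+1)],0)
        i=np.abs(vs-c)<2;ins=np.median(q[i]);r=[]
        for sg in(-1,1):
            w=(sg*(vs-c)>0);o=np.percentile(q[w],70);th=(ins+o)/2
            z=vs[w] if sg>0 else vs[w][::-1];qq=q[w] if sg>0 else q[w][::-1]
            r.append(z[np.argmax(qq>th)])
        out.append((u,(r[0]+r[1])/2,r[1]-r[0]))
    return np.array(out)
E
python3 - <<'E'
from h import *
T=cv2.imread("pics/top3.png");S=cv2.imread("pics/scene3.png")
a=mids(T,range(252,295,4),lambda u:222+.195*(u-296.7));print("top\n",a.round(2))
b=mids(S,range(342,390,4),lambda u:262.8-.05*(u-337.8));print("scene\n",b.round(2))
for n,m in(("top",a),("scene",b)):
    P=np.array([plane(n,(u,v),.105) for u,v,_ in m]);p=np.polyfit(P[:,1],P[:,0],1);print(n,"x at y=.0",np.polyval(p,[0,.05,-.037]).round(4),"slope",p[0].round(4))
E
```

```text
top
 [[252.   212.58   7.6 ]
 [256.   213.41   7.7 ]
 [260.   214.09   8.3 ]
 [264.   214.97   8.3 ]
 [268.   215.95   8.7 ]
 [272.   216.98   9.  ]
 [276.   217.91   9.1 ]
 [280.   218.69   9.1 ]
 [284.   219.52   9.2 ]
 [288.   220.5    9.  ]
 [292.   221.33   8.7 ]]
scene
 [[342.   262.19   9.8 ]
 [346.   261.79   9.8 ]
 [350.   261.54   9.9 ]
 [354.   261.34  10.3 ]
 [358.   261.04  10.1 ]
 [362.   260.74   9.9 ]
 [366.   260.54   9.9 ]
 [370.   260.39   9.8 ]
 [374.   259.94   9.5 ]
 [378.   259.79   9.6 ]
 [382.   259.49  10.  ]
 [386.   259.39   9.8 ]]
top x at y=.0 [0.5867 0.5969 0.5792] slope 0.2029
scene x at y=.0 [0.5844 0.5942 0.5772] slope 0.1956
```

```bash
python3 -m crank '{"translation":[[-8,0.9,-0.4],[-8,0,0],[-8,0,0],[-6,0,0],[0,0,0],[0,0,0]],"roll":[0,0,0,0,0,0],"fingers":[0.2,0.2,0.2,0.2,0.2,0.2]}'; python3 - <<'E'
from h import *
go([.6222,.1837,.0842])
T=get_image("top");S=get_image("scene");cv2.imwrite("pics/top4.png",T);cv2.imwrite("pics/scene4.png",S)
a=mids(T,range(266,306,4),lambda u:222.2+.205*(u-296.7));b=mids(S,range(331,380,4),lambda u:263-.06*(u-337.8))
print(a[:,2].round(1),b[:,2].round(1))
for n,m in(("top",a),("scene",b)):
    P=np.array([plane(n,(u,v),.105) for u,v,_ in m]);p=np.polyfit(P[:,1],P[:,0],1);print(n,"x at y=-.037",np.polyval(p,[-.037]).round(4),"slope",p[0].round(4))
for n,I,R,c in(("top",T,(312,313,314,315,349,350,351,352),(lambda u:225.6+.219*(u-313))),("scene",S,(272,273,274,275,317,318,319,320,321),lambda u:267-.07*(u-273))):
    for u in R:
        k=int(round(c(u)));e,f=edges(I,u,k,k);print(n,u,round(f-e,2),round((e+f)/2,2),plane(n,(u,(e+f)/2),.105).round(4)[:2])
A=cv2.resize(T[200:250,280:340],None,fx=6,fy=6,interpolation=2);B=cv2.resize(S[240:290,295:355],None,fx=6,fy=6,interpolation=2)
cv2.imwrite("pics/c4.png",np.hstack([A,B]))
E
```

```text
clock: 7.4
position: [0.6169, 0.1539, 0.0854]
ee_rot: [-0.0, 0.772, 0.635, 0.0]
contact_force: [-0.0, 0.2, -0.4]
width: 0.0325
gripper_force: 59.7
tcp [0.6169 0.1539 0.0854] toolx [1.934e-01 9.811e-01 5.000e-04] tooly [ 9.811e-01 -1.934e-01  2.000e-04] shift mm [30.3 -0.6  1.2] F [-0.   0.2 -0.4] w 0.0325 t 7.4
[7.8 8.1 7.8 8.2 8.7 8.9 9.  8.8 8.9 8.8] [10.  10.1  9.9 10.  10.2  9.5  9.2  9.6  9.6  9.3  9.2  9.4  9.3]
top x at y=-.037 [0.5803] slope 0.2077
scene x at y=-.037 [0.5784] slope 0.1989
top 312 14.53 225.69 [ 0.5788 -0.0403]
top 313 14.79 225.71 [ 0.5788 -0.043 ]
top 314 14.29 225.62 [ 0.5791 -0.0457]
top 315 13.98 225.53 [ 0.5794 -0.0484]
top 349 14.37 233.86 [ 0.5587 -0.1403]
top 350 14.73 233.92 [ 0.5586 -0.143 ]
top 351 15.27 233.95 [ 0.5585 -0.1457]
top 352 15.32 234.08 [ 0.5583 -0.1484]
scene 272 17.06 266.98 [ 0.5562 -0.1502]
scene 273 16.84 267.01 [ 0.5569 -0.148 ]
scene 274 16.67 266.79 [ 0.5569 -0.1456]
scene 275 16.52 266.72 [ 0.5574 -0.1433]
scene 317 16.66 263.92 [ 0.5761 -0.0458]
scene 318 16.39 263.92 [ 0.5767 -0.0435]
scene 319 15.99 263.68 [ 0.5767 -0.0411]
scene 320 16.09 263.59 [ 0.5771 -0.0388]
scene 321 15.8 263.74 [ 0.5781 -0.0366]
```

View pics/c4.png

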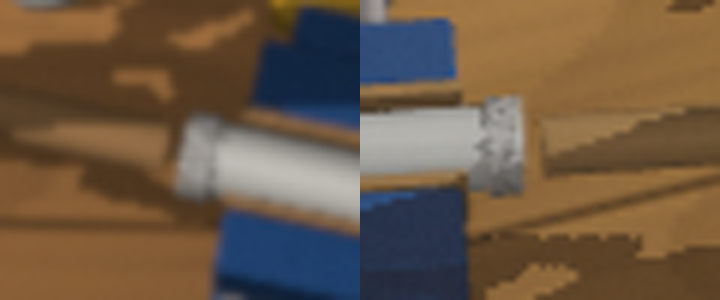

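The tip is now about 5 mm short of the mouth and centred in both views, so I'll feel forward in small steps.

```bash
python3 -m crank '{"translation":[[-2,-0.2,0],[-2,0,0],[-1,0,0],[-1,0,0],[0,0,0]],"roll":[0,0,0,0,0],"fingers":[0.2,0.2,0.2,0.2,0.2]}';python3 -m crank '{"translation":[[-1,0,0],[-1,0,0],[0,0,0]],"roll":[0,0,0],"fingers":[0.2,0.2,0.2]}';python3 -m crank '{"translation":[[-1,0,0],[-1,0,0],[0,0,0]],"roll":[0,0,0],"fingers":[0.2,0.2,0.2]}'; python3 -c "
from h import *
go([.6222,.1837,.0842]); print(manip.get_state()['moment'])"
```

```text
clock: 8.0
position: [0.6155, 0.1481, 0.0852]
ee_rot: [-0.0, 0.772, 0.635, 0.0]
contact_force: [-0.5, -0.2, -1.0]
width: 0.0318
gripper_force: 59.7
clock: 8.3
position: [0.6151, 0.1462, 0.0852]
ee_rot: [0.0, 0.772, 0.635, 0.0]
contact_force: [0.1, -0.7, -0.6]
width: 0.0324
gripper_force: 59.7
clock: 8.6
position: [0.6147, 0.1442, 0.0852]
ee_rot: [-0.0, 0.772, 0.635, -0.0]
contact_force: [-0.6, 0.2, -1.1]
width: 0.0325
gripper_force: 59.7
tcp [0.6147 0.1442 0.0852] toolx [0.1929 0.9812 0.    ] tooly [ 0.9812 -0.1929 -0.    ] shift mm [40.2 -0.3  1. ] F [-0.6  0.2 -1.1] w 0.0325 t 8.6
[ 0.04092944 -0.07645724 -0.00068313]
```

```bash
for i in 1 2 3; do python3 -m crank '{"translation":[[-1,0,0],[-1,0,0],[0,0,0]],"roll":[0,0,0],"fingers":[0.2,0.2,0.2]}' | grep -E "pos|cont"; done; python3 -c "
from h import *
go([.6222,.1837,.0842]); print(manip.get_state()['moment'])"
```

```text
position: [0.6144, 0.1422, 0.0852]
contact_force: [-0.4, 0.1, -1.4]
position: [0.6139, 0.1403, 0.0852]
contact_force: [-0.0, -0.3, -0.5]
position: [0.6136, 0.1383, 0.0852]
contact_force: [0.2, -0.3, -0.6]
tcp [0.6136 0.1383 0.0852] toolx [ 0.1929  0.9812 -0.    ] tooly [ 9.812e-01 -1.929e-01 -1.000e-04] shift mm [46.3 -0.3  1. ] F [ 0.2 -0.3 -0.6] w 0.0325 t 9.5
[ 0.03692537 -0.01310115  0.01090593]
```

```bash
for i in 1 2 3 4; do python3 -m crank '{"translation":[[-2,0,0],[-2,0,0],[0,0,0]],"roll":[0,0,0],"fingers":[0.2,0.2,0.2]}' | grep -E "pos|cont"; done; python3 -c "
from h import *
go([.6222,.1837,.0842]); print(manip.get_state()['moment'])"
```

```text
position: [0.6127, 0.1342, 0.0852]
contact_force: [0.6, -0.6, -0.1]
position: [0.612, 0.1303, 0.0852]
contact_force: [0.7, -0.7, -1.3]
position: [0.6112, 0.1264, 0.0852]
contact_force: [-0.4, -0.9, -1.4]
position: [0.6105, 0.1224, 0.0852]
contact_force: [0.8, -0.1, -1.2]
tcp [0.6105 0.1224 0.0852] toolx [ 1.930e-01  9.812e-01 -1.000e-04] tooly [ 9.812e-01 -1.930e-01 -1.000e-04] shift mm [62.4 -0.3  1. ] F [ 0.8 -0.1 -1.2] w 0.0324 t 10.7
[ 0.03876986 -0.00672539  0.01137517]
```

```bash
for i in 1 2 3 4; do python3 -m crank '{"translation":[[-1.5,0,0],[-1.5,0,0],[-1.5,0,0],[0,0,0]],"roll":[0,0,0,0],"fingers":[0.2,0.2,0.2,0.2]}' | grep -E "pos|cont"; done
```

```text
position: [0.6096, 0.1181, 0.0852]
contact_force: [-0.7, -0.2, -1.4]
position: [0.6087, 0.1137, 0.0852]
contact_force: [-0.7, -0.8, -1.5]
position: [0.6078, 0.1093, 0.0852]
contact_force: [0.2, 0.3, -0.7]
position: [0.607, 0.1048, 0.0852]
contact_force: [0.3, 0.1, -1.7]
```

```bash
for i in 1 2 3 4; do python3 -m crank '{"translation":[[-1.5,0,0],[-1.5,0,0],[0,0,0]],"roll":[0,0,0],"fingers":[0.2,0.2,0.2]}' | grep -E "pos|cont"; done; python3 -c "
from h import *
go([.6222,.1837,.0842]); print(manip.get_state()['moment'])"
```

```text
position: [0.6064, 0.1019, 0.0852]
contact_force: [-0.3, -1.3, -1.0]
position: [0.6059, 0.099, 0.0852]
contact_force: [0.8, -0.8, -1.1]
position: [0.6053, 0.096, 0.0852]
contact_force: [-0.4, 0.4, -1.7]
position: [0.6051, 0.0944, 0.0854]
contact_force: [1.5, 5.2, -1.4]
tcp [0.6051 0.0944 0.0854] toolx [0.1935 0.9811 0.0024] tooly [ 9.811e-01 -1.935e-01  6.000e-04] shift mm [91.  -0.6  1.4] F [ 1.5  5.2 -1.4] w 0.0328 t 13.5
[ 0.65814028 -0.13531377 -0.06974569]
```

```bash
for i in 1 2 3; do python3 -m crank '{"translation":[[-1,0,0],[-1,0,0],[-1,0,0]],"roll":[0,0,0],"fingers":[0.2,0.2,0.2]}' | grep -E "pos|cont"; done; python3 -c "
from h import *
go([.6222,.1837,.0842]); print(manip.get_state()['moment'])"
```

```text
position: [0.605, 0.0931, 0.0855]
contact_force: [1.2, 8.3, -1.7]
position: [0.6045, 0.0903, 0.0855]
contact_force: [2.3, 9.8, -0.4]
position: [0.6039, 0.0874, 0.0856]
contact_force: [1.7, 9.7, -0.1]
tcp [0.6039 0.0874 0.0856] toolx [0.1936 0.9811 0.0054] tooly [ 0.9811 -0.1936  0.0013] shift mm [98.1 -0.7  1.9] F [ 1.7  9.7 -0.1] w 0.0323 t 14.4
[ 1.46870708 -0.29674069 -0.01675128]
```

```bash
for i in 1 2 3 4; do python3 -m crank '{"translation":[[-1.2,0,0],[-1.2,0,0],[-1.2,0,0],[-1.2,0,0],[-1.2,0,0]],"roll":[0,0,0,0,0],"fingers":[0.2,0.2,0.2,0.2,0.2]}' | grep -E "pos|cont"; done; python3 -c "
from h import *
go([.6222,.1837,.0842]); print(manip.get_state()['moment'])"
```

```text
position: [0.6028, 0.0815, 0.0856]
contact_force: [2.7, 9.5, -0.8]
position: [0.6016, 0.0756, 0.0855]
contact_force: [2.1, 9.5, -0.9]
position: [0.6004, 0.0697, 0.0855]
contact_force: [2.1, 9.0, -2.1]
position: [0.5992, 0.0637, 0.0855]
contact_force: [1.4, 9.8, -0.8]
tcp [0.5992 0.0637 0.0855] toolx [0.1936 0.9811 0.0053] tooly [ 0.9811 -0.1936  0.0011] shift mm [122.1  -0.7   2. ] F [ 1.4  9.8 -0.8] w 0.0325 t 16.4
[ 1.39719224 -0.26126888  0.06504324]
```

Tip is at about y = −22 in the barrel and the push force is steady near 10 N, so I'll continue.

```bash
for i in 1 2 3 4; do python3 -m crank '{"translation":[[-1.2,0,0],[-1.2,0,0],[-1.2,0,0],[-1.2,0,0],[-1.2,0,0]],"roll":[0,0,0,0,0],"fingers":[0.2,0.2,0.2,0.2,0.2]}' | grep -E "pos|cont"; done; python3 -c "
from h import *
go([.6222,.1837,.0842]); print(manip.get_state()['moment'])"
```

```text
position: [0.598, 0.0579, 0.0855]
contact_force: [2.1, 8.9, -1.0]
position: [0.5969, 0.052, 0.0855]
contact_force: [1.7, 9.3, -0.5]
position: [0.5957, 0.0461, 0.0855]
contact_force: [2.2, 8.4, -1.4]
position: [0.5945, 0.0401, 0.0855]
contact_force: [2.0, 8.9, -0.8]
tcp [0.5945 0.0401 0.0855] toolx [0.1936 0.9811 0.005 ] tooly [ 9.811e-01 -1.936e-01  9.000e-04] shift mm [146.2  -0.6   2.1] F [ 2.   8.9 -0.8] w 0.0325 t 18.4
[ 1.48450073 -0.29319228  0.00890283]
```

```bash
for i in 1 2 3 4; do python3 -m crank '{"translation":[[-1.2,0,0],[-1.2,0,0],[-1.2,0,0],[-1.2,0,0]],"roll":[0,0,0,0],"fingers":[0.2,0.2,0.2,0.2]}' | grep -E "pos|cont"; done; python3 -c "
from h import *
go([.6222,.1837,.0842]); print(manip.get_state()['moment'])
I=get_image('scene');S=cv2.resize(I[225:310,215:350],None,fx=5,fy=5,interpolation=2);cv2.imwrite('pics/s5.png',S)"
```

```text
position: [0.5925, 0.0319, 0.0851]
contact_force: [-0.6, 0.8, -1.0]
position: [0.5919, 0.0277, 0.0852]
contact_force: [0.6, -0.4, -1.4]
position: [0.5909, 0.0231, 0.0852]
contact_force: [0.3, 0.6, -0.8]
position: [0.59, 0.0184, 0.0852]
contact_force: [-0.5, 0.1, -1.2]
tcp [0.59   0.0184 0.0852] toolx [1.928e-01 9.812e-01 1.000e-04] tooly [ 0.9812 -0.1928  0.    ] shift mm [168.4  -0.3   1. ] F [-0.5  0.1 -1.2] w 0.0323 t 20.0
[ 0.0524031  -0.04876188 -0.00168539]
```

View pics/s5.png

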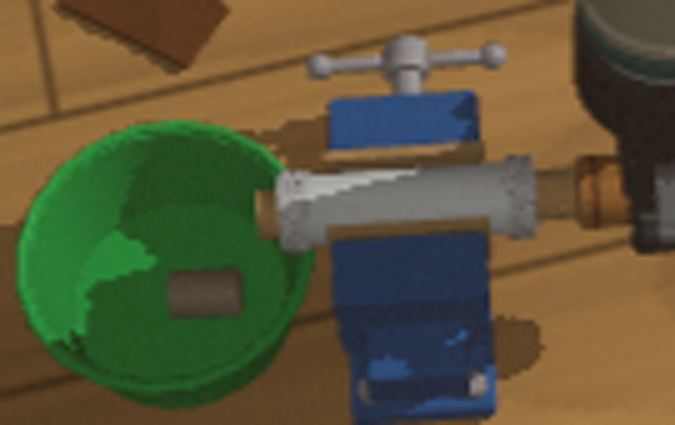

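The slug is lying in the tub (crop 205,292) and the pusher tip sticks out of the exit. Now I'll draw it straight back.

```bash
for i in 1 2; do python3 -m crank '{"translation":[[4,0,0],[6,0,0],[8,0,0],[8,0,0],[8,0,0],[8,0,0],[8,0,0],[6,0,0]],"roll":[0,0,0,0,0,0,0,0],"fingers":[0.2,0.2,0.2,0.2,0.2,0.2,0.2,0.2]}' | grep -E "pos|cont"; done;python3 -m crank '{"translation":[[8,0,0],[15,0,0],[15,0,0],[15,0,0],[0,0,0],[0,0,0]],"roll":[0,0,0,0,0,0],"fingers":[0.2,0.2,0.2,0.2,0.2,0.2]}' | grep -E "pos|cont"; python3 -c "
from h import *
go([.4588,.2643,.0844])"
```

```text
position: [0.601, 0.0744, 0.0852]
contact_force: [-0.2, 0.4, -1.1]
position: [0.6118, 0.1293, 0.0852]
contact_force: [-0.3, -0.1, -1.3]
position: [0.6217, 0.1809, 0.085]
contact_force: [-0.3, 0.2, -1.8]
tcp [0.6217 0.1809 0.085 ] toolx [ 1.914e-01  9.815e-01 -6.000e-04] tooly [ 9.815e-01 -1.914e-01 -2.000e-04] shift mm [  50.6 -175.9    0.6] F [-0.3  0.2 -1.8] w 0.0328 t 22.25
```

```bash
python3 -m crank '{"translation":[[8,-29,0],[8,-29,0],[9,-29,0],[9,-29,0],[8,-30,0],[8,-30,0],[0,0,0],[0,0,0]],"roll":[0,0,0,0,0,0,0,0],"fingers":[0.2,0.2,0.2,0.2,0.2,0.2,0.2,0.2]}' >/dev/null;python3 -m crank '{"translation":[[0,0,0],[0,0,0],[0,0,0],[0,0,0]],"roll":[-0.1,-0.073,0,0],"fingers":[0.2,0.2,0.2,0.2]}' >/dev/null; python3 - <<'E'
from h import *
go([.4588,.2643,.0844])
I=get_image("top");P=cv2.imread("pics/top2.png");cv2.imwrite("pics/top6.png",I)
# compare with the picture taken right after the lift
for J in(P,I):
    m=mids(J,range(222,268,4),lambda u:271.5+.045*(u-225),half=9);p=np.polyfit(m[:,0],m[:,1],1);print(np.polyval(p,[225,262]).round(2),m[:,2].round(1))
E
```

```text
tcp [0.4599 0.2629 0.0852] toolx [0.0236 0.9997 0.    ] tooly [ 9.997e-01 -2.360e-02  7.000e-04] shift mm [ 1.3 -1.1  0.8] F [ 0.5  0.  -0.7] w 0.0325 t 23.45
[271.41 274.12] [7.9 1.6 1.8 1.6 1.7 1.8 1.6 1.6 1.6 1.6 1.4 1.5]
[272.11 273.76] [1.4 1.4 1.4 1.5 1.4 1.4 1.4 1.4 1.5 1.4 1.4 1.3]
```

```bash
python3 -m crank '{"translation":[[1.5,-1.4,0],[0,0,10],[0,0,15],[0,0,15],[0,0,8],[0,0,4],[0,0,0],[0,0,0]],"roll":[-0.004,0,0,0,0,0,0,0],"fingers":[0.2,0.2,0.2,0.2,0.2,0.2,0.2,0.2]}' | grep -E "pos|cont"; python3 -c "
from h import *
go([.4583,.2645,.0292])"
```

```text
position: [0.4578, 0.2651, 0.0335]
contact_force: [-0.4, -0.7, -1.4]
tcp [0.4578 0.2651 0.0335] toolx [1.700e-02 9.999e-01 4.000e-04] tooly [ 9.999e-01 -1.700e-02  7.000e-04] shift mm [-0.6  0.5  4.3] F [-0.4 -0.7 -1.4] w 0.0326 t 24.3
```

```bash
for i in 1 2 3; do python3 -m crank '{"translation":[[0,0,0.7],[0,0,0.7],[0,0,0]],"roll":[0.001,0,0],"fingers":[0.2,0.2,0.2]}' | grep -E "pos|cont"; done; python3 -c "
from h import *
go([.4583,.2645,.0292]); print(manip.get_state()['moment'])"
```

```text
position: [0.4576, 0.265, 0.0321]
contact_force: [-0.5, 0.2, -2.0]
position: [0.4574, 0.2649, 0.0303]
contact_force: [0.3, 0.0, -0.6]
position: [0.4581, 0.2651, 0.0293]
contact_force: [0.7, -0.5, 0.5]
tcp [0.4581 0.2651 0.0293] toolx [1.980e-02 9.998e-01 4.000e-04] tooly [ 0.9998 -0.0198  0.0013] shift mm [-0.6  0.2  0.1] F [ 0.7 -0.5  0.5] w 0.0324 t 25.2
[-0.02477906 -0.18431552  0.10501096]
```

```bash
python3 -m crank '{"translation":[[0,0,0.8],[0,0,0],[0,0,0],[0,0,0],[0,0,0],[0,0,0],[0,0,0],[0,0,0]],"roll":[0,0,0,0,0,0,0,0],"fingers":[0.2,0.2,0.45,0.5,0.6,0.7,0.9,1]}' 20 ; python3 -m crank '{"translation":[[0,0,0],[0,0,0],[0,0,-10],[0,0,-20],[0,0,-40],[0,0,-40],[0,0,-40],[0,0,0]],"roll":[0,0,0,0,0,0,0,0],"fingers":[1,1,1,1,1,1,1,1]}'; python3 -m crank '{"translation":[[40,-30,0],[40,-30,0],[40,-30,0],[40,-30,0],[0,0,0],[0,0,0]],"roll":[0,0,0,0,0,0],"fingers":[1,1,1,1,1,1]}' |grep pos; python3 - <<'E'
from h import *
T=get_image("top");S=get_image("scene")
U=list(range(218,262,3))
for I in(cv2.imread("pics/top0.png"),T):
    P=[]
    for u in U:
        k=int(round(270.65+.047*(u-225)));a,b=edges(I,u,k,k,155);P.append((a+b)/2)
    print(np.polyfit(U,P,1),np.mean(P))
A=cv2.resize(T[195:295,170:400],None,fx=3,fy=3);B=cv2.resize(S[170:310,215:445],None,fx=3,fy=2.4,interpolation=3)
V=np.vstack([A,cv2.resize(B,(690,300))]);cv2.imwrite("pics/f.png",V)
E
```

```text
clock: 26.0
position: [0.4574, 0.2649, 0.0281]
ee_rot: [-0.0, 0.714, 0.7, -0.0]
contact_force: [0.6, -1.1, 0.4]
width: 0.0851
gripper_force: 0.0
clock: 26.8
position: [0.4611, 0.2665, 0.1849]
ee_rot: [0.002, 0.714, 0.7, 0.006]
contact_force: [0.4, 0.0, 0.2]
width: 0.0855
gripper_force: 0.0
position: [0.3396, 0.4276, 0.1779]
[4.21210536e-02 2.61367913e+02] 271.4348448816817
[4.14531832e-02 2.61563982e+02] 271.47129244691286
```

View pics/f.png

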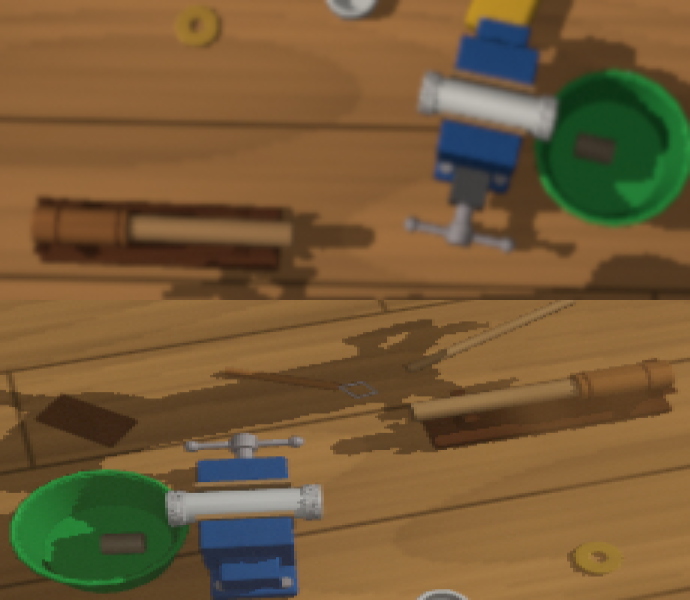

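The pusher lies in its rest (shaft line within 0.04 px of where it started), the slug is in the tub, and the arm is clear of everything.

```bash
python3 -c "
from rig import manip
print(manip.sign_off())"
```

```text
the job is handed in; nothing more can be done
None
```

The job is handed in: the slug was pressed through into the scrap tub, and the pusher is back in its rest as found; hand-in returned no verdict.

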